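# Slide the grow lamp to the orchid

## Task

Light the orchid: squeeze the two yellow release levers on the grow lamp's carriage together, keep them squeezed while you slide the lamp along its notched rail until it faces the white orchid pot, then let go so that it locks in that notch. Leave the orchid pot standing where it is.

Things in the scene. Friction and masses are not known exactly. Their poses are not given: they have to be found in the camera images.
- lamp_grip (a point): Pinch point on the lamp carriage, midway between its two upright yellow levers, 110 mm above the table. x: level across the rail towards the pots (the levers are squeezed along x), y: along the rail, z: up. Below lie the black carriage (top at 77 mm, 56 mm along y; slides with 1 to 3 N drag) and, 74 to 110 mm along +x, the white lamp head (44 mm across, top at 66 mm).
- lever (a joint): Squeeze of the geared levers (both lean alike), rad: 0 free, 0.34 full, about 6 N on each. Teeth clear the notches above 0.21; let go between notches it stays near 0.2, unlocked. Levers: 32 mm wide along y, hinged 42 mm below the pinch point, tops 7 mm above it (9 mm squeezed). Over their outer faces at pinch height: 53 mm free (58 at the tops), 26 mm squeezed.
- lamp_carriage (a joint): Position of the carriage along the rail, m, growing along y of lamp_grip. Notches at -0.18, -0.09, 0, 0.09 and 0.18, each with a dark dot on the rail's top, catch within 7 mm either side. It starts locked in the middle notch. Opposite each of the other four stands one thing: orchid pot, terracotta pot, clear humidity dome, red mister (up to 140 mm tall).
- orchid_pot: White ceramic pot, 84 mm across, 84 mm tall, with a small pink orchid reaching 150 mm; origin at the centre of its underside, on the table; any yaw. It stands about 200 mm beyond the rail (along x of lamp_grip), opposite one of the four outer notches, within 3 mm of it along the rail.

How it is judged:
By the outcome, as a careful person would: the job done as asked, in the order asked, and still so for the second after the job is handed in, with the robot touching nothing.
It also fails if it takes over 38 s, if anything falls off the work surface, if the arm or the gripper's body presses on something with over 40 N, if the wrist force passes 120 N, or if a joint passes its speed limit or range.

## Robot

A 6-joint arm with a two-finger parallel gripper is mounted at the origin on the work surface. World frame = base frame: x ahead of the robot, y to its left, z up, the work surface at z = 0. Lengths are in m, angles in rad, forces in N, time in s.
With the tool pointing down it reaches from about 0.25 to 0.725 m from the base axis. Payload 9.7 kg.
Tool frame: the origin (TCP) lies on the centre line of the jaws, within the pads' length; the fingertips stand manip.nose_length ahead of it and the grasp point (between the pads) lies 8 mm behind it (manip.nose_length is the distance from the TCP to the fingertips, in m); z points along the fingers, y is the line along which they close (so a half turn about z gives the same grasp; the last joint's range is limited). The gripper opens to 85 mm and grips with 20 to 120 N. Pads are 22 mm wide; open, the fingers measure 114 mm over their backs; the gripper's body (76 mm by 85 mm) begins 54 mm behind the grasp point. The pads swing forward as they close: fully open they stand 13 mm farther back than shut.
Start: joints at [-1.24, 0.087, 0.176, 1.66, 0, 1.571], TCP at [0.179, -0.52, 0.242] pointing down, gripper open.
Joint ranges: [-3.13, 3.13], [-0.85, 1.81], [-1.15, 1.24], [-2.2, 2.28], [-1.44, 1.52], [-3.14, 3.14]. Speed limits (rad/s): [2.22, 2.22, 2.57, 3.14, 3.14, 3.14].

## Interface

Orientations are given as a unit quaternion [w, x, y, z].
In Python, from workcell import telemetry, optics, manip gives the robot as it stands.
- The arm moves only by the tool send_rows, never from a script. Its argument "targets" is a list of rows, each an object with "linear": the shift along the world's x, y, z in units of 0.4 m (1.0 is 0.4 m), a list of three; "angular": the turn, a rotation vector about the world's x, y, z in units of 30 degrees (1.0 is 30 degrees), a list of three. In form: [{"linear": [x, y, z], "angular": [rx, ry, rz]}, ...]. A call has 1 to 8 rows; each row is the pose to reach, as a shift and turn from the pose commanded when the call began; what a row does not reach only later rows make up. A row lasts 1/8 s, in which the tool goes at most 62.5 mm and 10.7 degrees, less where a joint would pass 70% of its speed; a pose out of reach is approached as far as the arm can. A call with a number of a shift or a turn outside -1 to 1 is refused whole. A call with a gripper value outside its range is refused whole. "claw" is the closure in counts, from 0 (fully open) to 255 (shut), set as the call begins (left out, the last holds). The fingers move at their own pace and stop on an object; the grip force is fixed at half the most. Time passes only in rows, so rows that repeat a pose let the fingers close. It gives the time, the measured TCP pose, the force, the opening and the grip force at its end, in the units of the state.
- telemetry.observe(): the state, without advancing time (a new reading comes with each control period).
- optics.camera(name): name is "scene" or "top"; returns (picture, depth): 480x640x3 uint8, red, green, blue; 480x640 float32, m along the optical axis (not along the pixel's ray), 0 where there is no reading.
- optics.camera_model(name): a dict with "fov_y" (degrees; the focal length in pixels is half the picture's height over the tangent of half this angle, whatever the lens; pixels are square), "cx", "cy" (the principal point, pixels), "distortion" ([k1, k2, p1, p2, k3] as OpenCV has them; the pictures are not rectified), "xyz" and "rotation" of the camera in the world. Camera axes: x right, y down, z forward; pixel columns grow to the right and rows downward; lengths in m; the calibration is good to about 2 mm. A picture is of the moment at which its call begins. camera_model takes no time and is no camera call.
- manip.sign_off(): hands the job in; it is judged then, once.
The state is a dict: "t": time; "qpos": joint angles; "qvel": joint speeds; "joint_efforts": joint torques, N m; "position": TCP position; "tcp_rot": TCP orientation; "force": force on the tool from outside, world axes, zero at the start; "wrist_torque": the same for the moment, N m; "finger_gap": opening from 0.0 (shut) to 1.0 (fully open); "grip_force": force on a finger pad.
Only numpy, scipy, OpenCV 4.12 (cv2) and the standard library are available. Lean on these libraries where they do the work, as an engineer would, in place of code of your own. Each camera call takes 0.05 s, during which the arm holds its last target. There are 200 camera calls.

## Working session

There is one attempt and no reset: what is moved stays moved. The work goes in short steps, Python scripts to look and compute and a tool call to move; the robot and the scene stay as the last step left them, time stands still between calls to the robot, and variables do not carry over. Pictures are saved under pics/ and viewed, at most 10 in all, crops included, and the job is handed in when it is done.

Besides the shell and the picture viewer there is one more tool, called after "Emit:" as name(argument=value, ...) on one line, values as JSON. send_rows: Moves the arm, as the interface text tells. Its arguments: {"type":"object","properties":{"targets":{"type":"array","items":{"type":"object","properties":{"linear":{"type":"array","items":{"type":"number"}},"angular":{"type":"array","items":{"type":"number"}}}}},"claw":{"type":"number"}},"required":["targets"]}

```bash
mkdir -p pics
cat > h.py <<'E'
import numpy as np, cv2
from workcell import telemetry, optics, manip
def K(m):
    f=240/np.tan(np.radians(m["fov_y"])/2); return np.array([[f,0,m["cx"]],[0,f,m["cy"]],[0,0,1]])
def R(m):
    r=np.array(m["rotation"],float)
    if r.shape==(3,3): return r
    from scipy.spatial.transform import Rotation as Q
    return Q.from_quat(np.roll(r,-1)).as_matrix()
def cloud(name):
    im,d=optics.camera(name); m=optics.camera_model(name)
    v,u=np.mgrid[0:480,0:640]
    p=cv2.undistortPoints(np.stack([u,v],-1).reshape(-1,1,2).astype(np.float64),K(m),np.array(m["distortion"])).reshape(480,640,2)
    P=np.dstack([p*d[...,None],d]); W=P@R(m).T+np.array(m["xyz"]); W[d==0]=np.nan
    return im,W
E
python3 - <<'E'
from h import *
for n in("scene","top"):
    im,W=cloud(n); np.savez(n+'0.npz',im=im,W=W); cv2.imwrite(f'pics/{n}0.png',im[...,::-1])
    m=optics.camera_model(n); print(n,m)
    h=cv2.cvtColor(im,cv2.COLOR_RGB2HSV); k=(h[...,0]>20)&(h[...,0]<34)&(h[...,1]>130)&(h[...,2]>100)
    vu=np.argwhere(k); print(k.sum(),np.median(vu,0)[::-1] if k.any() else 0,np.nanpercentile(W[k],[5,50,95],axis=0).round(3))
s=telemetry.observe();print(s,manip.nose_length)
E
```

```text
scene {'fov_y': 55.805338976995465, 'cx': 310.3783543899056, 'cy': 239.00017173867437, 'distortion': array([-0.06450878,  0.        ,  0.        ,  0.        ,  0.        ]), 'xyz': array([ 1.10971252, -0.08437067,  0.6430019 ]), 'rotation': array([-0.27322948,  0.70251165,  0.61625096, -0.22816174])}
374 [338. 176.] [[0.472 0.047 0.083]
 [0.479 0.063 0.103]
 [0.719 0.19  0.134]]
top {'fov_y': 45.8788311613466, 'cx': 319.5476639446962, 'cy': 249.5479945662466, 'distortion': array([0.01133289, 0.        , 0.        , 0.        , 0.        ]), 'xyz': array([ 0.50245223, -0.01904042,  0.89738243]), 'rotation': array([ 0.05732306, -0.69848591,  0.7121992 , -0.04004757])}
373 [279. 321.] [[0.469 0.042 0.084]
 [0.514 0.057 0.113]
 [0.524 0.074 0.12 ]]
{'t': 0.1, 'qpos': array([-1.24002443e+00,  8.74205882e-02,  1.75241148e-01,  1.65980809e+00,
       -8.56074923e-07,  1.57078025e+00]), 'qvel': array([-0.00063558, -0.00132863,  0.00288043,  0.00030374, -0.00086178,
       -0.00056137]), 'joint_efforts': array([ 1.43895482e-03, -5.21563089e+01,  4.65651655e+01,  1.60608249e-02,
       -1.71356936e-05,  2.95205780e-05]), 'position': array([ 0.17856487, -0.52001046,  0.24165969]), 'tcp_rot': array([-5.87403087e-04,  9.86353390e-01,  1.64640928e-01, -9.84728692e-05]), 'force': array([-0.94979423, -0.52826447,  0.04908502]), 'wrist_torque': array([-0.023712  ,  0.00863696,  0.02577411]), 'grip_force': 0.0, 'finger_gap': 1.0044574177730299} 0.011
```

View pics/top0.png

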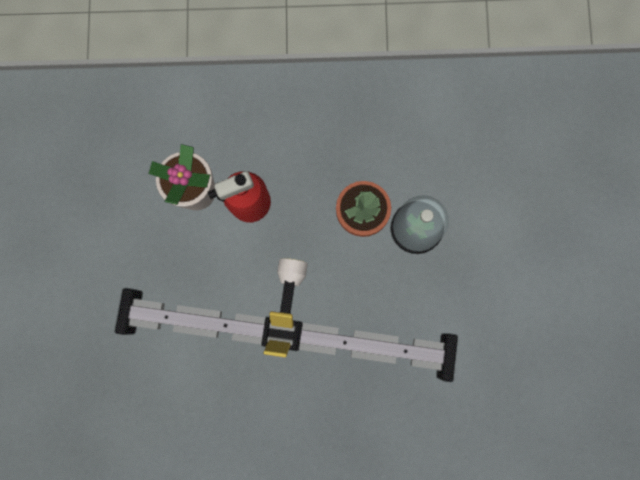

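View pics/scene0.png

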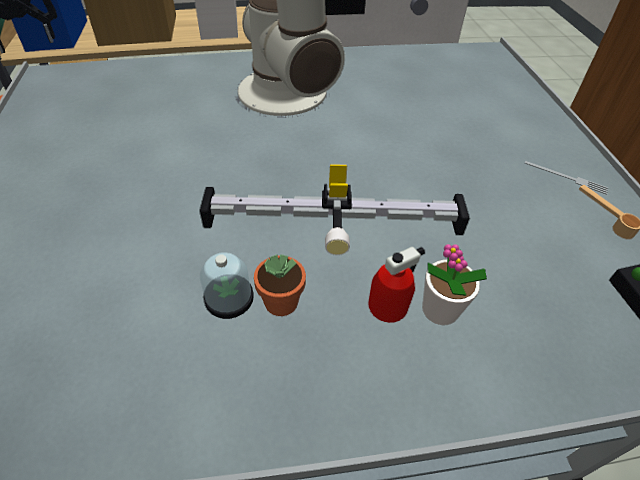

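The top picture shows the orchid pot at (184,180), opposite the leftmost dot at (166,317). The carriage is at (281,335) and the levers are at (281,320) and (277,348). The other dots are at (226,325), (345,342) and (405,351). The scene picture agrees: orchid at the +y end, target notch +0.18.

Run:
```python
from h import *
from scipy.spatial.transform import Rotation as Q
m=optics.camera_model("top"); z=np.load('top0.npz'); im,W=z['im'],z['W']
def ray(uv,h):
    p=cv2.undistortPoints(np.array(uv,float).reshape(-1,1,2),K(m),np.array(m["distortion"])).reshape(-1,2)
    d=np.c_[p,np.ones(len(p))]@R(m).T; o=np.array(m["xyz"]); return o+d*((h-o[2])/d[:,2])[:,None]
uv=[]
g=cv2.cvtColor(im,cv2.COLOR_RGB2GRAY).astype(float)
for u,v in[(166,317),(226,325),(345,342),(405,351)]:
    c=255-g[v-4:v+5,u-4:u+5]; c=np.clip(c-np.median(c)-15,0,None); a,b=np.mgrid[-4:5,-4:5]
    uv.append((u+(c*b).sum()/c.sum(),v+(c*a).sum()/c.sum()))
    print(uv[-1],W[v-2:v+3,u-2:u+3,2].round(4).mean())
h=np.median([W[int(v)-2:int(v)+3,int(u)-2:int(u)+3,2].mean() for u,v in uv])
P=ray(uv,h); print(P.round(4))
A=np.array([.18,.09,-.09,-.18]); 
c=P.mean(0); d=(A[:,None]*(P-c)).sum(0)/(A**2).sum(); yaw=np.arctan2(-d[0],d[1]); print('centre',c,'scale',np.linalg.norm(d[:2]),'yaw',yaw)
hs=cv2.cvtColor(im,cv2.COLOR_RGB2HSV); k=(hs[...,0]>20)&(hs[...,0]<34)&(hs[...,1]>130)&(hs[...,2]>100)
X=np.array([np.cos(yaw),np.sin(yaw),0]);Y=np.array([-X[1],X[0],0])
Z=W[k]-[*c[:2],0]; Z=Z[np.isfinite(Z).all(1)]; xs=Z@X; ys=Z@Y
for s in(xs>0,xs<0): 
    t=s&(Z[:,2]>.112); print('lever',t.sum(),np.percentile(xs[t],[3,50,97]).round(4),np.percentile(ys[t],[3,50,97]).round(4),np.percentile(Z[t,2],[3,50,97]).round(4))
T=W[185-0:175:-1,:][:0]
pot=(W[130:215,150:215].reshape(-1,3)); pot=pot[(pot[:,2]>.07)&(pot[:,2]<.09)]; r=pot-[*c[:2],0]; print('pot rel',np.median(r@X),np.median(r@Y))
s=telemetry.observe(); rot=Q.from_quat(np.roll(s['tcp_rot'],-1)).as_matrix(); print(rot.round(3))
# needed turn about z so that tool y is along X
a=np.arctan2(rot[1,1],rot[0,1]); print('turn deg',np.degrees([(yaw-a),(yaw-a+np.pi)]))
tgt=np.array([c[0],c[1],.118]); print('tgt(TCP=grip-8mm)',c[:2],(np.array([*c[:2],.102])-s['position'])/.4, 'Y*.18/.4',Y*.18/.4)
```

```text
(np.float64(165.922024623803), np.float64(316.61149110807116)) 0.04685200000000001
(np.float64(225.00343249427917), np.float64(325.05949656750573)) 0.04652399999999999
(np.float64(344.4506329113924), np.float64(342.16582278481013)) 0.046655999999999996
(np.float64(405.17418546365917), np.float64(350.8333333333333)) 0.046432
[[ 0.524   0.2329  0.0467]
 [ 0.5099  0.1439  0.0467]
 [ 0.4816 -0.0337  0.0467]
 [ 0.4675 -0.1226  0.0467]]
centre [0.49574585 0.0551442  0.0466954 ] scale 0.9998756356723716 yaw -0.15773803339658352
lever 117 [0.0223 0.0259 0.196 ] [-0.0102  0.0039  0.1666] [0.1126 0.117  0.1479]
lever 79 [-0.0283 -0.0259 -0.0236] [-0.0104  0.0025  0.0161] [0.1146 0.1173 0.1201]
pot rel 0.1938184682903153 0.166434615431044
[[ 0.946  0.325 -0.   ]
 [ 0.325 -0.946  0.001]
 [-0.    -0.001 -1.   ]]
turn deg [ 62.00952127 242.00952127]
tgt(TCP=grip-8mm) [0.49574585 0.0551442 ] [ 0.79295244  1.43788665 -0.34914921] Y*.18/.4 [0.07068813 0.44441331 0.        ]
```

Emit:
send_rows(targets=[{"linear":[0.055,0.1,0],"angular":[0,0,0.125]},{"linear":[0.11,0.2,0],"angular":[0,0,0.25]},{"linear":[0.165,0.3,0],"angular":[0,0,0.375]},{"linear":[0.22,0.4,0],"angular":[0,0,0.5]},{"linear":[0.275,0.5,0],"angular":[0,0,0.625]},{"linear":[0.33,0.6,0],"angular":[0,0,0.75]},{"linear":[0.385,0.7,0],"angular":[0,0,0.875]},{"linear":[0.44,0.8,0],"angular":[0,0,1.0]}], claw=0)

```text
t: 1.1
position: [0.355, -0.1988, 0.2421]
tcp_rot: [-0.0, 0.91, 0.415, -0.0]
force: [1.5, 0.2, -0.7]
finger_gap: 1.002
grip_force: 0.0
```

Emit:
send_rows(targets=[{"linear":[0.06,0.11,0],"angular":[0,0,0.17]},{"linear":[0.12,0.22,0],"angular":[0,0,0.34]},{"linear":[0.18,0.33,0],"angular":[0,0,0.5]},{"linear":[0.24,0.44,0],"angular":[0,0,0.68]},{"linear":[0.3,0.55,0],"angular":[0,0,0.85]},{"linear":[0.353,0.638,0],"angular":[0,0,1.0]},{"linear":[0.353,0.638,0],"angular":[0,0,1.0]},{"linear":[0.353,0.638,0],"angular":[0,0,1.0]}])

```text
t: 2.1
position: [0.4955, 0.0549, 0.2419]
tcp_rot: [-0.0, 0.772, 0.636, -0.0]
force: [-0.1, -0.4, 1.1]
finger_gap: 0.999
grip_force: 0.0
```

```bash
cat > st.py <<'E'
from h import *
from scipy.spatial.transform import Rotation as Q
s=telemetry.observe(); rot=Q.from_quat(np.roll(s['tcp_rot'],-1)).as_matrix(); yaw=-.15774
a=np.arctan2(rot[1,1],rot[0,1])
print(s['t'],s['position'],'q6',s['qpos'].round(2),'turn',((np.degrees(yaw-a)+90)%180-90)/30,'to grip/.4',(np.array([.4957,.0551,.102])-s['position'])/.4,s['force'].round(1),s['grip_force'],s['finger_gap']*85,'tilt',rot[:,2].round(3))
E
python3 - <<'E'
import st
from h import *
for n in('scene','top'):
    im,_=cloud(n); cv2.imwrite(f'pics/{n}1.png',cv2.resize(im[120:380,180:460] if n=='top' else im[60:320,180:500],None,fx=2,fy=2)[...,::-1])
E
```

```text
2.1 [0.49550676 0.05485648 0.24194264] q6 [ 0.11 -0.04  0.05  1.66 -0.    1.87] turn 0.06742570172105881 to grip/.4 [ 0.0004831   0.0006088  -0.34985659] [-0.1 -0.4  1.1] 0.0 84.94366568154992 tilt [-0.001 -0.    -1.   ]
```

View pics/scene1.png

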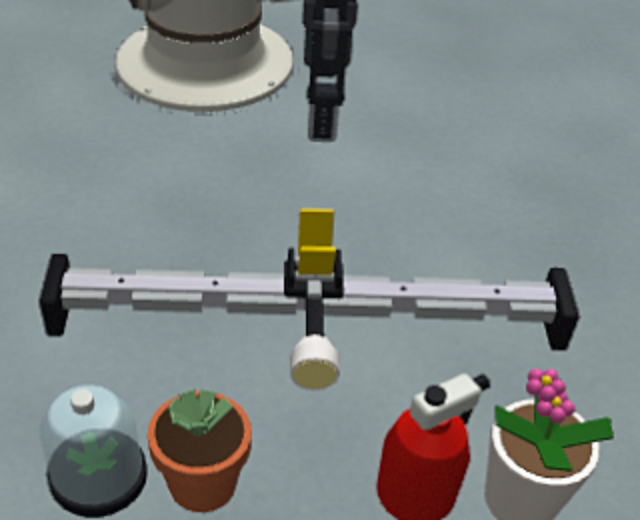

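The gripper's fingers, at (322,135), hang above the levers, at (317,240), with the closing line across the rail. Next I descend.

Emit:
send_rows(targets=[{"linear":[0,0.001,-0.06],"angular":[0,0,0.067]},{"linear":[0,0.001,-0.12],"angular":[0,0,0.067]},{"linear":[0,0.001,-0.18],"angular":[0,0,0.067]},{"linear":[0,0.001,-0.24],"angular":[0,0,0.067]},{"linear":[0,0.001,-0.29],"angular":[0,0,0.067]},{"linear":[0,0.001,-0.33],"angular":[0,0,0.067]},{"linear":[0,0.001,-0.35],"angular":[0,0,0.067]},{"linear":[0,0.001,-0.35],"angular":[0,0,0.067]}])

```text
t: 3.2
position: [0.4957, 0.0552, 0.1022]
tcp_rot: [-0.0, 0.761, 0.649, -0.0]
force: [0.1, -0.8, 0.0]
finger_gap: 1.002
grip_force: 0.0
```

Emit:
send_rows(targets=[{"linear":[0,0,0],"angular":[0,0,0]},{"linear":[0,0,0],"angular":[0,0,0]},{"linear":[0,0,0],"angular":[0,0,0]},{"linear":[0,0,0],"angular":[0,0,0]}], claw=110)

```text
t: 3.7
position: [0.4954, 0.0556, 0.1031]
tcp_rot: [-0.0, 0.761, 0.649, -0.0]
force: [-5.6, -0.0, 4.2]
finger_gap: 0.565
grip_force: 3.7
```

```bash
python3 st.py
```

```text
3.7 [0.49536178 0.05561687 0.10307928] q6 [ 0.11 -0.04 -0.22  1.39  0.    1.84] turn -0.00045347269376965946 to grip/.4 [ 0.00084556 -0.00129218 -0.00269821] [-5.6 -0.   4.2] 3.7424017960438505 48.00292209242403 tilt [-0.001  0.    -1.   ]
```

Emit:
send_rows(targets=[{"linear":[-0.002,0,0],"angular":[0,0,0]},{"linear":[-0.002,0,0],"angular":[0,0,0]},{"linear":[-0.002,0,0],"angular":[0,0,0]},{"linear":[-0.002,0,0],"angular":[0,0,0]},{"linear":[-0.002,0,0],"angular":[0,0,0]}], claw=168)

```text
t: 4.32
position: [0.4953, 0.0556, 0.1036]
tcp_rot: [0.0, 0.761, 0.649, 0.001]
force: [-2.1, -0.1, 6.7]
finger_gap: 0.348
grip_force: 4.5
```

```bash
python3 st.py
```

```text
4.325 [0.49526062 0.05561337 0.1035572 ] q6 [ 0.11 -0.05 -0.23  1.39  0.    1.84] turn -0.0004406570920863828 to grip/.4 [ 0.00109844 -0.00128344 -0.00389299] [-2.1 -0.1  6.7] 4.506950341165066 29.615349294250432 tilt [ 0.001  0.    -1.   ]
```

Emit:
send_rows(targets=[{"linear":[0.003,0.02,0],"angular":[0,0,0]},{"linear":[0.008,0.05,0],"angular":[0,0,0]},{"linear":[0.014,0.09,0],"angular":[0,0,0]},{"linear":[0.021,0.13,0],"angular":[0,0,0]},{"linear":[0.027,0.17,0],"angular":[0,0,0]},{"linear":[0.032,0.2,0],"angular":[0,0,0]},{"linear":[0.035,0.22,0],"angular":[0,0,0]},{"linear":[0.035,0.222,0],"angular":[0,0,0]}])

```text
t: 5.32
position: [0.5094, 0.1449, 0.1035]
tcp_rot: [0.0, 0.76, 0.65, 0.001]
force: [-1.5, -0.9, 6.3]
finger_gap: 0.342
grip_force: 4.5
```

Run:
```python
import st
from h import *
im,W=cloud('scene'); cv2.imwrite('pics/s2.png',cv2.resize(im[60:320,180:500],None,fx=2,fy=2)[...,::-1])
```

```text
5.325 [0.50941728 0.14494648 0.10351161] q6 [ 0.28  0.03 -0.15  1.39  0.    2.  ] turn -0.0016587481996182874 to grip/.4 [-0.03429319 -0.22461619 -0.00377903] [-1.5 -0.9  6.3] 4.462041333317757 29.039099687489657 tilt [ 0.001  0.001 -1.   ]
```

View pics/s2.png

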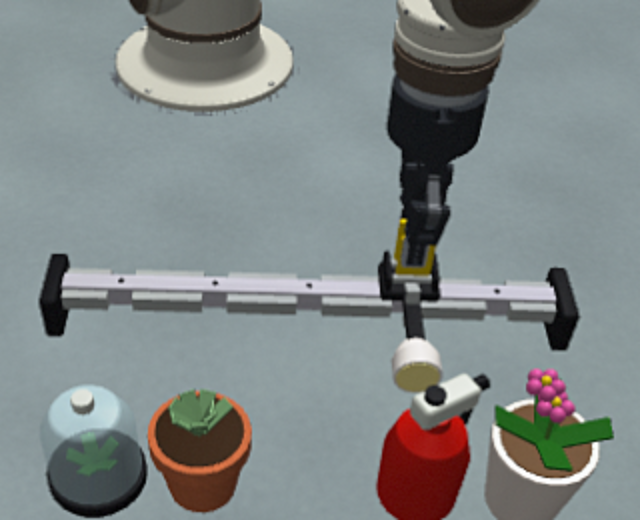

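The carriage came along with the gripper, to about (410,275) at the second notch, and the levers are still squeezed.

Emit:
send_rows(targets=[{"linear":[0.003,0.02,0],"angular":[0,0,0]},{"linear":[0.008,0.05,0],"angular":[0,0,0]},{"linear":[0.014,0.09,0],"angular":[0,0,0]},{"linear":[0.021,0.13,0],"angular":[0,0,0]},{"linear":[0.027,0.17,0],"angular":[0,0,0]},{"linear":[0.032,0.2,0],"angular":[0,0,0]},{"linear":[0.035,0.22,0],"angular":[0,0,0]},{"linear":[0.035,0.221,0],"angular":[0,0,0]}])

```text
t: 6.38
position: [0.5235, 0.2337, 0.1035]
tcp_rot: [0.0, 0.76, 0.65, 0.001]
force: [-0.1, 1.1, 4.7]
finger_gap: 0.344
grip_force: 4.4
```

Run:
```python
import st
from h import *
yaw=-.15774; X=np.array([np.cos(yaw),np.sin(yaw),0]);Y=np.array([-X[1],X[0],0]); c=np.array([.49575,.05514,0])
def head(im,W):
    Z=W-c; x=Z@X; y=Z@Y; k=(x>.08)&(x<.112)&(Z[...,2]>.03)&(Z[...,2]<.072)&(im.min(-1)>120)
    return k.sum(),(np.percentile(y[k],[3,97]).mean() if k.any() else None),np.median(y[k]) if k.any() else 0
for n in('scene','top'):
    z=np.load(n+'0.npz'); print(n,head(z['im'],z['W']))
    im,W=cloud(n); print(head(im,W)); cv2.imwrite(f'pics/{n}3.png',cv2.resize(im[60:320,180:500] if n=='scene' else im[120:380,80:400],None,fx=2,fy=2)[...,::-1])
```

```text
6.375 [0.52351786 0.2336657  0.1035261 ] q6 [ 0.42  0.13 -0.04  1.39  0.    2.15] turn -0.0017313809407137153 to grip/.4 [-0.06954464 -0.44641425 -0.00381525] [-0.1  1.1  4.7] 4.407568126916885 29.21990766157496 tilt [ 0.002  0.001 -1.   ]
scene (np.int64(238), np.float64(0.0038706590993298753), np.float64(0.003200938800540885))
(np.int64(266), np.float64(0.1807462883567255), np.float64(0.17688505514113662))
top (np.int64(541), np.float64(0.003841298931664772), np.float64(0.002649540236185761))
(np.int64(519), np.float64(0.1828715362721583), np.float64(0.17986671697839104))
```

View pics/scene3.png

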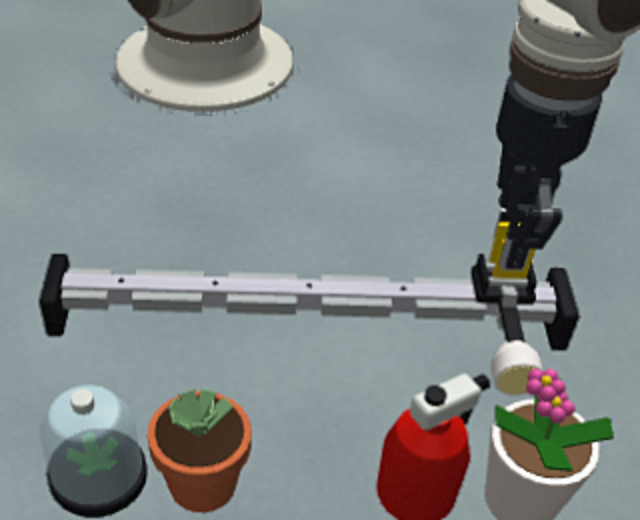

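The lamp head, at (517,368), now faces the orchid. The carriage has moved 177–179 mm, within the ±7 mm catch. I'll nudge it about 1 mm and let go slowly.

Emit:
send_rows(targets=[{"linear":[0.0005,0.003,0],"angular":[0,0,0]},{"linear":[0.0005,0.003,0],"angular":[0,0,0]}])

```text
t: 6.72
position: [0.5236, 0.2341, 0.1035]
tcp_rot: [0.0, 0.761, 0.649, 0.001]
force: [-1.3, -0.2, 6.3]
finger_gap: 0.343
grip_force: 4.5
```

Emit:
send_rows(targets=[{"linear":[0,0,0],"angular":[0,0,0]},{"linear":[0,0,0],"angular":[0,0,0]},{"linear":[0,0,0],"angular":[0,0,0]},{"linear":[0,0,0],"angular":[0,0,0]}], claw=100)

```text
t: 7.22
position: [0.5233, 0.2337, 0.1021]
tcp_rot: [0.0, 0.761, 0.649, -0.0]
force: [2.8, -0.6, -3.4]
finger_gap: 0.609
grip_force: 2.2
```

Emit:
send_rows(targets=[{"linear":[0,0,0],"angular":[0,0,0]},{"linear":[0,0,0],"angular":[0,0,0]},{"linear":[0,0,0],"angular":[0,0,0]},{"linear":[0,0,0],"angular":[0,0,0]},{"linear":[0,0,0],"angular":[0,0,0]}], claw=0)

```text
t: 7.85
position: [0.5232, 0.2338, 0.1023]
tcp_rot: [-0.0, 0.761, 0.649, 0.0]
force: [-0.8, 0.4, -0.3]
finger_gap: 0.998
grip_force: 0.0
```

Emit:
send_rows(targets=[{"linear":[0,0,0.04],"angular":[0,0,0]},{"linear":[0,0,0.09],"angular":[0,0,0]},{"linear":[0,0,0.15],"angular":[0,0,0]},{"linear":[0,0,0.22],"angular":[0,0,0]},{"linear":[0,0,0.3],"angular":[0,0,0]},{"linear":[-0.1,0,0.35],"angular":[0,0,0]},{"linear":[-0.22,0,0.35],"angular":[0,0,0]},{"linear":[-0.34,0,0.35],"angular":[0,0,0]}])

```text
t: 8.85
position: [0.386, 0.2337, 0.2437]
tcp_rot: [0.0, 0.761, 0.649, 0.001]
force: [-0.9, -0.1, 0.9]
finger_gap: 1.0
grip_force: 0.0
```

Run:
```python
from h import *
yaw=-.15774; X=np.array([np.cos(yaw),np.sin(yaw),0]);Y=np.array([-X[1],X[0],0]); c=np.array([.49575,.05514,0])
def an(im,W):
    Z=W-c; x=Z@X; y=Z@Y; k=(x>.08)&(x<.112)&(Z[...,2]>.03)&(Z[...,2]<.072)&(im.min(-1)>120)
    hs=cv2.cvtColor(im,cv2.COLOR_RGB2HSV); l=(hs[...,0]>20)&(hs[...,0]<34)&(hs[...,1]>130)&(hs[...,2]>100)&(abs(x)<.05)&(Z[...,2]>.11)
    pt=(x>.14)&(x<.26)&(y>.12)&(y<.24)&(Z[...,2]>.06)&(Z[...,2]<.15)
    return 'head',np.percentile(y[k],[3,97]).mean(),np.median(y[k]),'lever x,y',np.percentile(x[l],[3,97]),np.percentile(y[l],[3,97]).mean(),'pot',np.median(x[pt]),np.median(y[pt])
for n in('scene','top'):
    z=np.load(n+'0.npz'); print(n,an(z['im'],z['W']))
    im,W=cloud(n); print(an(im,W)); cv2.imwrite(f'pics/{n}4.png',im[...,::-1])
print(telemetry.observe()['position'],telemetry.observe()['finger_gap'])
```

```text
scene ('head', np.float64(0.0038706590993298753), np.float64(0.003200938800540885), 'lever x,y', array([-0.02614063,  0.02933232]), np.float64(0.004226331700592528), 'pot', np.float64(0.2117792466382373), np.float64(0.1716079482975495))
('head', np.float64(0.18188567735182012), np.float64(0.17815529485434603), 'lever x,y', array([-0.02767703,  0.0294564 ]), np.float64(0.18402001752944347), 'pot', np.float64(0.21164609228224562), np.float64(0.17148297986395064))
top ('head', np.float64(0.003841298931664772), np.float64(0.002649540236185761), 'lever x,y', array([-0.02802038,  0.02841618]), np.float64(0.0029589704185605968), 'pot', np.float64(0.19853500110058728), np.float64(0.17099451183346487))
('head', np.float64(0.1832131594174133), np.float64(0.18056416210445847), 'lever x,y', array([-0.02815057,  0.02788978]), np.float64(0.1830798721521989), 'pot', np.float64(0.19861429442068465), np.float64(0.170915226004606))
[0.38417496 0.23365895 0.24458465] 0.9988270211378263
```

View pics/top4.png

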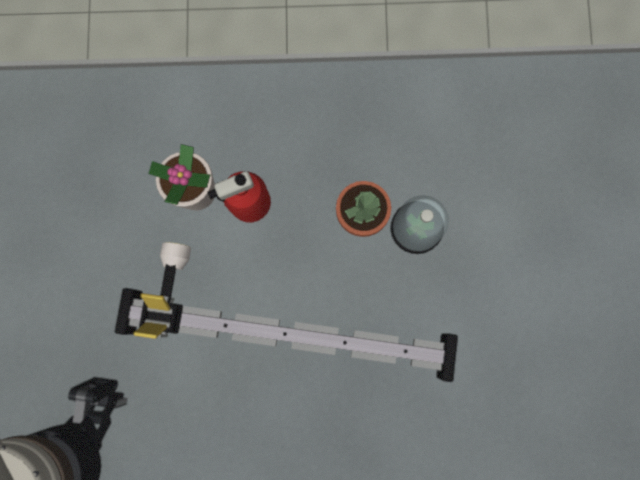

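The carriage, at (154,314), sits in the last notch. The levers are fully spread (56 mm at the tops, the same as at the start), so it is locked, 180 mm from where it began. The lamp head at (174,255) faces the orchid pot, which has not moved, and the arm is clear.

```bash
python3 -c "
from workcell import manip; print(manip.sign_off())"
```

```text
the job is handed in; nothing more can be done
None
```

The grow lamp is locked in the +0.18 notch facing the white orchid pot, which was not moved; the arm is clear and the job was handed in at about 9 s of the 38 s limit.

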